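# Slide a split spacer onto the shaft under a bearing housing

## Robot

A 7-joint arm with a two-finger parallel gripper is mounted at the origin on the work surface. World frame = base frame: x ahead of the robot, y to its left, z up, the work surface at z = 0. Lengths are in m, angles in rad, forces in N, time in s.
With the tool pointing down it reaches from about 0.4 to 0.9 m from the base axis. Payload 5.5 kg.
Tool frame: the origin (TCP) lies between the finger pads; the fingertips stand ahead of it and the grasp point (between the pads) lies 2 mm behind it (robot.tips_ahead is the z of the fingertips in the tool frame, in m); z points along the fingers, y is the line along which they close (so a half turn about z gives the same grasp; the last joint's range is limited). The gripper opens to 92 mm and grips with 3 to 60 N. Pads are 19 mm wide; open, the fingers measure 130 mm over their backs; the gripper's body (75 mm by 190 mm) begins 47 mm behind the grasp point.
Start: joints at [-0.959, 0.501, -0.427, 1.55, 0.221, 1.138, -0.21], TCP at [0.222, 0.611, 0.244] pointing down, gripper open.
Joint ranges: [-2.88, 2.88], [-0.31, 2.03], [-1.54, 1.56], [0.2, 2.42], [-1.41, 4.55], [0.19, 2.02], [-2.57, 2.57]. Speed limits (rad/s): [2.57, 2.57, 3.14, 3.14, 3.14, 3.14, 3.14].

## Interface

Orientations are given as [roll, pitch, yaw] about the fixed x, y, z axes, in that order (R = Rz(yaw) Ry(pitch) Rx(roll)).
In Python, from cell import robot, viewer gives the robot as it stands. The module is installed in compiled form; this text tells all that it offers.
- The arm moves only by the tool move_arm, never from a script. Its argument "rows" is a list of rows, each a list of 5 numbers: the shift along the tool's x, y, z in cm, then the turn about the tool's z in rad, then the closure, from -1 (fully open) to 1 (shut). In form: [[tx, ty, tz, roll, fingers], ...]. A call has 1 to 20 rows; each row shifts and turns the commanded pose from where the row before left it, along the tool's axes as they then stand; what a row does not reach is not made up. A row lasts 1/8 s, in which the tool goes at most 62.5 mm and 10.7 degrees, less where a joint would pass 70% of its speed; a pose out of reach is approached as far as the arm can. A call with a gripper value outside its range is refused whole. The fingers move at their own pace and stop on an object; "force" is the grip in N (left out, the last holds). Time passes only in rows, so rows that do not move let the fingers close. It gives the time, the measured TCP pose, the force, the opening and the grip force at its end, in the units of the state.
- robot.observe(): the state, without advancing time (a new reading comes with each control period).
- viewer.grab_frame(name): name is "scene" or "top" or "wrist"; returns (picture, depth): 384x512x3 uint8, red, green, blue; 384x512 float32, m along the optical axis (not along the pixel's ray), 0 where there is no reading.
- viewer.camera_params(name): a dict with "vertical_fov" (degrees; the focal length in pixels is half the picture's height over the tangent of half this angle, whatever the lens; pixels are square), "cx", "cy" (the principal point, pixels), "pose" (4x4, takes a point from camera to world coordinates); the wrist camera has in their place "tool_from_camera" (4x4, takes a point from camera to tool coordinates, whose origin is the TCP and whose axes are the flange's). Camera axes: x right, y down, z forward; pixel columns grow to the right and rows downward; lengths in m; the calibration is good to about 2 mm. A picture is of the moment at which its call begins: read the wrist's pose just before it. camera_params takes no time and is no camera call.
- robot.close_job(): hands the job in; it is judged then, once.
The state is a dict: "clock": time; "qpos": joint angles; "joint_vel": joint speeds; "joint_torque": joint torques, N m; "position": TCP position; "orientation": TCP orientation; "contact_force": force on the tool from outside, world axes, zero at the start; "wrist_torque": the same for the moment, N m; "finger_gap": finger opening in m; "gripper_force": force on a finger pad.
Only numpy, scipy, OpenCV 4.12 (cv2) and the standard library are available. Lean on these libraries where they do the work, as an engineer would, in place of code of your own. Each camera call takes 0.05 s, during which the arm holds its last target. There are 200 camera calls.

## Task

Take the split spacer with the red handle from its rest, slide it sideways onto the shaft of the assembly stand, under the green bearing housing, and let it lie flat on the blue-handled spacer with its slot pointing the opposite way to the slot of the blue one, so that the two handles also stand on opposite sides. Once it is seated and let go, push the stand's clamp lever all the way over to lock the stack. Leave the blue spacer on its seat and do not disturb the hammer, the carton, the bearing race and the tub.

Things in the scene. Friction and masses are not known exactly. Their poses are not given: they have to be found in the camera images.
- red_centre (a point): Centre (half-way up) of the loose spacer to fit: a flat steel disc 90 mm across, 10 mm thick, with a straight slot 22 mm wide from its rim to 11 mm past its centre (flat inner end). The slot opens to its +x; z is up, square to the disc. About 0.4 kg. At the start it lies flat on the rest, underside 50 mm above the bench, handle (at -x) roughly towards the robot.
- red_handle (a point): Centre of the red handle, a bar 55 mm long, 24 by 14 mm (14 mm along y), at (-79.8, 0, +27.5) mm from the red spacer's centre; axes as the spacer's. It leans away from the disc, 35 degrees from vertical: its length runs along (-0.574, 0, 0.819), its foot is at (-64, 0, +5) mm from the centre. An arm 14 mm wide, 10 mm thick joins it to the rim.
- red_slot (a point): Middle of the slot's open mouth at the rim of the red spacer, 45 mm along +x from its centre.
- blue_centre (a point): Centre of the like spacer with a blue handle that already lies loose on the stand's seat, around the shaft: same shape, sizes and axes, slot opening to its +x, handle at -x (roughly away from the robot). Its top face is 110 mm above the bench; its handle reaches 162 mm above the bench and leaves room for a second disc on top.
- stand: The fixed assembly stand; origin on the bench under the shaft. Base plate 150 mm (x) by 260 mm (y, from -75 to +185), 12 mm thick. A 14 mm upright shaft goes from the seat into a green round bearing housing, 116 mm across, from 168 to 262 mm above the bench, so spacers go on only from the side. x points roughly away from the robot, y towards the clamp lever.
- seat (a point): Centre of the top of the stand's round pedestal (84 mm across, 100 mm above the bench), on the shaft's axis; axes as the stand's.
- clamp (a joint): Clamp lever of the stand, in rad: 0 when it leans fully towards the stand's -x (29 degrees from upright), 1.0 when it leans as far to +x, at its stop. It needs about 1 N at the ball and stays where it is left.
- clamp_tip (a point): Centre of the lever's black ball, 26 mm across, on a bar 10 mm thick and 80 mm long. The pivot lies 140 mm from the shaft's axis along the stand's +y, 34 mm above the bench; its block is 70 by 50 mm, top 37 mm above the bench. The ball is 104 mm above the bench at both ends of its swing, 114 mm midway, and moves 38 mm either side of the pivot along the stand's x.
- rest: The fixed rest: a blue foot 80 by 80 mm with two steel bars, 70 mm long along its x, 14 mm wide and 48 mm apart, whose tops are 50 mm above the bench; origin under its centre.
- red: The red spacer as a whole; origin at the centre of its underside, axes as for its centre.
- hammer: Bystander: hammer with a black handle, 260 mm long along its x, lying flat; leave it alone.
- carton: Bystander: closed cardboard carton 110 by 150 by 75 mm; leave it alone.
- race: Bystander: steel bearing race, a ring 80 mm in diameter with a hole of 54 mm, 22 mm high, lying flat; leave it alone.
- tub: Bystander: open dark steel tub 150 by 110 by 60 mm; leave it alone.
Not all that is in view belongs to the job. What is shaped like the red but pink, purple or turquoise is not meant.

How it is judged:
By the outcome, as a careful person would: the job done as asked, in the order asked, and still so for the second after the job is handed in, with the robot touching nothing.
It also fails if it takes over 66 s, if anything falls off the work surface, if the arm or the gripper's body presses on something with over 40 N, if the wrist force passes 120 N, or if a joint passes its speed limit or range.

## Working session

There is one attempt and no reset: what is moved stays moved. The work goes in short steps, Python scripts to look and compute and a tool call to move; the robot and the scene stay as the last step left them, time stands still between calls to the robot, and variables do not carry over. Pictures are saved under pics/ and viewed, at most 10 in all, crops included, and the job is handed in when it is done.

Besides the shell and the picture viewer there is one more tool, called after "Call:" as name([rows], argument=value, ...), one row to a line, values as JSON. move_arm: Moves the arm, as the interface text tells. Its arguments: {"type":"object","properties":{"rows":{"type":"array","items":{"type":"array","items":{"type":"number"}}},"force":{"type":"number"}},"required":["rows"]}

```bash
mkdir -p pics; python3 - <<'E'
from cell import robot, viewer
import cv2, numpy as np
print(robot.observe(), robot.tips_ahead)
for n in ("scene","top"):
    p,d=viewer.grab_frame(n); np.savez(f"{n}0.npz",p=p,d=d)
    cv2.imwrite(f"pics/{n}0.png",cv2.resize(p[:,:,::-1],(800,600)))
    print(n,viewer.camera_params(n), (d>0).mean())
print(viewer.camera_params("wrist"))
E
```

```text
{'clock': 0.0, 'qpos': array([-0.95880121,  0.50185801, -0.42680126,  1.55142955,  0.22081055,
        1.13827714, -0.21033708]), 'joint_vel': array([ 0.00045084,  0.00045275, -0.00276884,  0.00049226,  0.00074628,
       -0.00074191,  0.00153306]), 'joint_torque': array([-1.08978494e-05, -5.66590691e+01, -5.81645966e+00, -2.79112011e+01,
       -6.87482720e-02,  3.03011702e-02,  1.79444405e-04]), 'position': array([0.22196334, 0.61023446, 0.24268133]), 'orientation': array([-3.13968120e+00, -7.10988712e-05,  2.79282443e+00]), 'contact_force': array([ 0.28434815, -0.05583873,  0.4901648 ]), 'wrist_torque': array([0.0150662 , 0.00657266, 0.04569749]), 'gripper_force': 0.0, 'finger_gap': 0.09200798418413611} 0.017
scene {'vertical_fov': 43.715993966730544, 'cx': 259.3218571355011, 'cy': 192.2772165564576, 'pose': array([[-0.25449899,  0.74804066, -0.61291552,  1.30413749],
       [ 0.9670484 ,  0.19232786, -0.16681545,  0.21811161],
       [-0.00690401, -0.63517333, -0.77233877,  1.09892721],
       [ 0.        ,  0.        ,  0.        ,  1.        ]])} 0.9959665934244791
top {'vertical_fov': 53.80343135509936, 'cx': 254.8856377921201, 'cy': 187.07753838158197, 'pose': array([[ 0.02580091, -0.98491945,  0.17107888,  0.36496758],
       [-0.99963543, -0.02405731,  0.01225748, -0.01726335],
       [-0.00795693, -0.17133276, -0.98518109,  1.09137273],
       [ 0.        ,  0.        ,  0.        ,  1.        ]])} 0.9959462483723959
{'vertical_fov': 58.383179846086854, 'cx': 252.88388226792011, 'cy': 194.39923476576902, 'tool_from_camera': array([[ 4.74099691e-04, -9.59819430e-01, -2.80617957e-01,
         7.53044497e-02],
       [ 9.99999497e-01,  2.07014451e-04,  9.81416028e-04,
        -2.81139677e-05],
       [-8.83890200e-04, -2.80618281e-01,  9.59819045e-01,
        -1.40210169e-01],
       [ 0.00000000e+00,  0.00000000e+00,  0.00000000e+00,
         1.00000000e+00]])}
```

View pics/scene0.png

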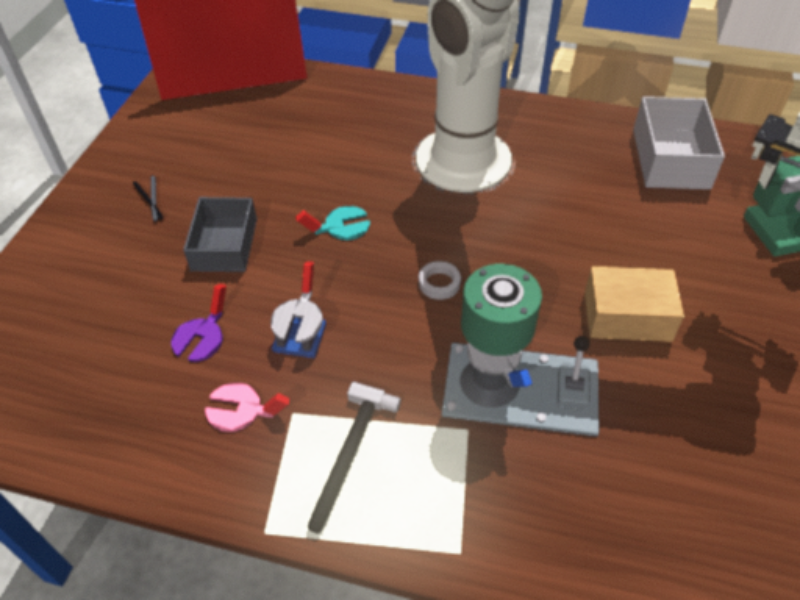

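View pics/top0.png

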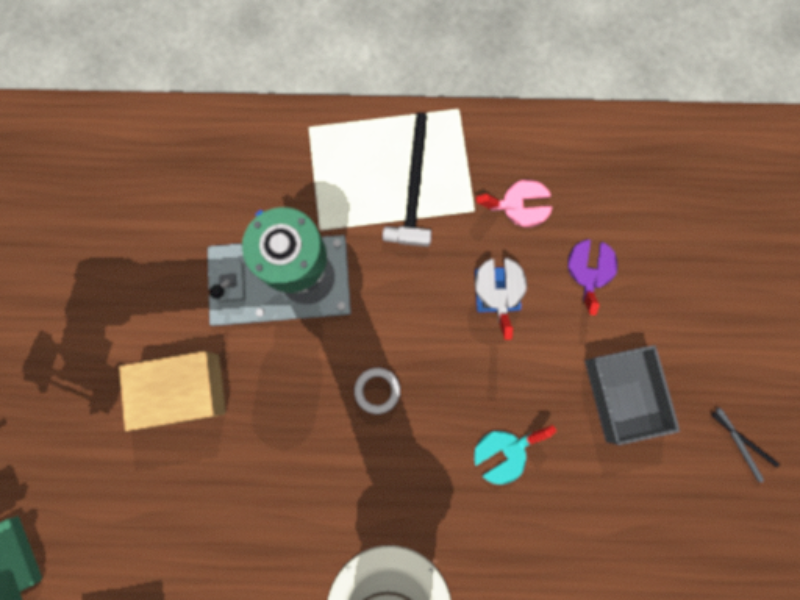

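The scene holds four spacer-like objects, given in scene-view pixels at 800x600:
- Steel disc with red handle, on the blue foot: (298,320)
- Pink: (235,407)
- Purple: (197,340)
- Turquoise: (347,222)

The steel one on the rest fits the description. In the top view it sits at (500,283), with its handle at (506,327). The housing is at (283,244) and the ball at (217,291). I'll measure these and confirm the choice in a crop.

```bash
cat > h.py <<'E'
import numpy as np, cv2
from cell import robot, viewer
from scipy.spatial.transform import Rotation as Ro
def cam(n, st=None):
    c=viewer.camera_params(n); f=192/np.tan(np.radians(c["vertical_fov"]/2))
    if n=="wrist":
        T=np.eye(4); T[:3,:3]=Ro.from_euler("xyz",st["orientation"]).as_matrix(); T[:3,3]=st["position"]
        P=T@c["tool_from_camera"]
    else: P=c["pose"]
    return f,c["cx"],c["cy"],P
def ray(C,uv):
    f,cx,cy,P=C; d=P[:3,:3]@np.array([(uv[0]-cx)/f,(uv[1]-cy)/f,1.]); return P[:3,3],d
def onz(C,uv,z):
    o,d=ray(C,uv); return o+d*(z-o[2])/d[2]
def tri(C1,a,C2,b):
    o1,d1=ray(C1,a); o2,d2=ray(C2,b)
    s=np.linalg.lstsq(np.c_[d1,-d2],o2-o1,rcond=None)[0]
    p,q=o1+d1*s[0],o2+d2*s[1]; return (p+q)/2,np.linalg.norm(p-q)
def cloud(C,d):
    f,cx,cy,P=C; v,u=np.mgrid[:d.shape[0],:d.shape[1]]
    X=np.stack([(u-cx)/f*d,(v-cy)/f*d,d],-1)
    return X@P[:3,:3].T+P[:3,3]
def blobs(m,amin=15):
    n,l,s,c=cv2.connectedComponentsWithStats(m.astype(np.uint8))
    return [(l==i,s[i,4],c[i]) for i in range(1,n) if s[i,4]>=amin]
E
python3 - <<'E'
from h import *
V={}
for n in("scene","top"):
    z=np.load(n+"0.npz"); p=z["p"]; d=z["d"]; hsv=cv2.cvtColor(p,cv2.COLOR_RGB2HSV); C=cam(n); W=cloud(C,d)
    H,S,Vv=[hsv[...,i].astype(int) for i in range(3)]
    M={"red":((H<6)|(H>174))&(S>180)&(Vv>90),"blue":(H>105)&(H<125)&(S>150)&(Vv>70),"steel":(S<45)&(Vv>120),"green":(H>65)&(H<90)&(S>90)&(Vv>50),"black":(Vv<35)}
    for k,m in M.items():
        m = m & (W[...,0]>.2)&(W[...,0]<1.1)&(abs(W[...,1])<.6)
        for b,a,c in blobs(m,12):
            w=np.median(W[b],0)
            if w[2]>-.02: print(n,k,a,c.round(1),w.round(3))
z=np.load("scene0.npz")["p"]
cv2.imwrite("pics/crop1.png",cv2.resize(z[130:290,110:400,::-1],None,fx=2.7,fy=2.7,interpolation=cv2.INTER_CUBIC))
E
```

```text
scene red 115 [196.5 140.9] [ 0.311 -0.256  0.039]
scene red 104 [196.3 176. ] [ 0.492 -0.185  0.093]
scene red 136 [139.1 190.5] [ 0.543 -0.347  0.04 ]
scene red 56 [177.4 255.9] [ 0.729 -0.155  0.054]
scene blue 47 [186.8 221.3] [ 0.596 -0.188  0.014]
scene blue 105 [333.  241.8] [0.652 0.22  0.149]
scene steel 95 [508.6  85.5] [0.231 0.563 0.35 ]
scene steel 36 [484.3  95.1] [0.229 0.521 0.314]
scene steel 77 [490.1 111.1] [0.215 0.556 0.254]
scene steel 263 [280.1 178.7] [0.385 0.032 0.02 ]
scene steel 205 [321.2 186.7] [0.587 0.17  0.256]
scene steel 108 [321.7 184.1] [0.58  0.17  0.261]
scene steel 625 [190.  203.2] [ 0.561 -0.186  0.059]
scene steel 16 [293.1 222.6] [0.526 0.104 0.016]
scene steel 720 [341.3 231. ] [0.539 0.238 0.043]
scene steel 364 [238.2 253.6] [ 0.667 -0.014  0.024]
scene steel 67 [290.3 262.3] [0.653 0.118 0.013]
scene steel 595 [352.3 268.7] [0.63  0.282 0.012]
scene steel 8792 [238.9 309.5] [0.809 0.033 0.   ]
scene green 306 [220.2 142.4] [ 0.269 -0.194  0.009]
scene green 1253 [320.2 198. ] [0.617 0.174 0.252]
top red 96 [311.3 128. ] [ 0.721 -0.163  
[... 237 characters left out ...]
.154  0.013]
top steel 1930 [283.9 107. ] [ 0.798 -0.085  0.   ]
top steel 4111 [231.6 108.9] [0.795 0.073 0.   ]
top steel 256 [179.3 156.2] [0.576 0.166 0.255]
top steel 309 [260.5 150.4] [ 0.659 -0.019  0.024]
top steel 136 [178.2 155.2] [0.579 0.168 0.261]
top steel 423 [215.3 178.5] [0.567 0.111 0.011]
top steel 276 [143.8 163.1] [0.618 0.322 0.012]
top steel 738 [320.2 182.4] [ 0.561 -0.187  0.059]
top steel 585 [159.9 200.6] [0.507 0.269 0.011]
top steel 342 [241.3 249.4] [0.373 0.029 0.021]
top steel 72 [397.8 263.3] [ 0.346 -0.412  0.006]
top green 1412 [183.1 161.2] [0.563 0.155 0.252]
top green 769 [321.3 291.5] [ 0.268 -0.197  0.009]
top black 42 [138.4 186.2] [0.529 0.3   0.117]
```

View pics/crop1.png

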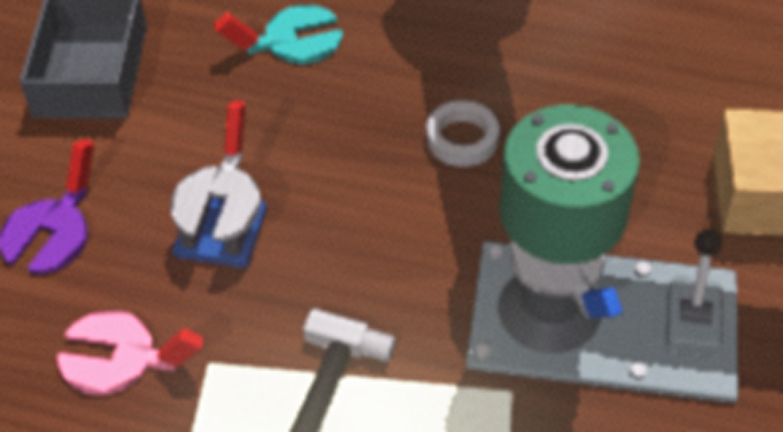

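The crop confirms it. At (216,203) there is a steel disc on the blue foot, with its slot pointing away from the robot and its red handle towards it. The lookalikes are turquoise, purple and pink. Next I'll work out the poses.

```bash
python3 - <<'E'
from h import *
I={n:np.load(n+"0.npz") for n in("scene","top")}; C={n:cam(n) for n in I}
def circ(C,m,z):
    c,_=cv2.findContours(m.astype(np.uint8),cv2.RETR_EXTERNAL,cv2.CHAIN_APPROX_NONE)
    c=max(c,key=cv2.contourArea)[:,0]
    P=np.array([onz(C,q,z)[:2] for q in c])
    (x,y),r=cv2.minEnclosingCircle((P*1000).astype(np.float32)); return x,y,r
cen={}
for n in I:
    p=I[n]["p"]; hsv=cv2.cvtColor(p,cv2.COLOR_RGB2HSV).astype(int); H,S,V=hsv[...,0],hsv[...,1],hsv[...,2]; W=cloud(C[n],I[n]["d"])
    near=lambda x,y,r: np.hypot(W[...,0]-x,W[...,1]-y)<r
    m=(S<60)&(V>110)&near(.565,-.187,.06)&(W[...,2]>.05)&(W[...,2]<.068)
    b=max(blobs(m),key=lambda t:t[1]); cen[n,'disc']=b[2]; print(n,"disc z",np.median(W[b[0]][:,2]).round(4),"circ",circ(C[n],b[0],.060))
    m=((H<6)|(H>174))&(S>150)&(V>80)&near(.485,-.187,.04)
    b=max(blobs(m),key=lambda t:t[1]); cen[n,'hand']=b[2]; q=W[b[0]]; print("  handle",q.mean(0).round(4),q[:,2].max().round(4))
    g=near(.575,.165,.12)&(W[...,2]>.255)&(W[...,2]<.27)
    b=max(blobs(g),key=lambda t:t[1]); print("  housing",np.median(W[b[0]][:,2]).round(4),circ(C[n],b[0],.262)); cen[n,'house']=b[2]
    bl=(V<60)&near(.525,.30,.04)&(W[...,2]>.09)
    for b in blobs(bl,8): cen[n,'ball']=b[2]; print("  ball",b[1],b[2].round(1),W[b[0]].mean(0).round(4))
    bh=(H>105)&(H<125)&(S>130)&(V>60)&near(.66,.19,.08)&(W[...,2]>.06)
    for b in blobs(bh,5): cen[n,'blue']=b[2];print("  blue",b[1],b[2].round(1),W[b[0]].mean(0).round(4),W[b[0]].max(0).round(3))
    pl=(W[...,2]>.005)&(W[...,2]<.019)&near(.58,.22,.18)&(W[...,0]>.49)&(W[...,1]>.08)
    b=max(blobs(pl),key=lambda t:t[1]); q=(W[b[0]][:,:2]*1000).astype(np.float32); print("  plate",cv2.minAreaRect(q))
for k in('disc','hand','house','ball','blue'):
    if ('scene',k) in cen and ('top',k) in cen: print(k,tri(C['scene'],cen['scene',k],C['top'],cen['top',k]))
E
```

```text
scene disc z 0.0592 circ (562.0350952148438, -180.07504272460938, 54.28862762451172)
  handle [ 0.4926 -0.1845  0.0899] 0.1119
  housing 0.2579 (585.4573974609375, 171.0753173828125, 32.64262771606445)
  ball 68 [372.2 219.2] [0.5373 0.3058 0.1146]
  blue 113 [332.9 241.7] [0.6502 0.22   0.1443] [0.664 0.235 0.162]
  plate ((575.6639404296875, 223.76321411132812), (153.49041748046875, 260.6730041503906), 5.798356056213379)
top disc z 0.0594 circ (559.4658203125, -185.3271942138672, 50.03543472290039)
  handle [ 0.4848 -0.1902  0.0852] 0.1121
  housing 0.2573 (574.8257446289062, 166.6292266845703, 30.6085147857666)
  ball 63 [138.2 186.3] [0.5292 0.3011 0.1152]
  blue 5 [165.6 135.8] [0.6574 0.229  0.1507] [0.66  0.233 0.151]
  plate ((570.9804077148438, 223.60316467285156), (150.07699584960938, 260.3457336425781), 6.249859809875488)
disc (array([ 0.56072686, -0.18475126,  0.05335942]), np.float64(0.001008867272278428))
hand (array([ 0.48493385, -0.18968256,  0.08027528]), np.float64(0.002646928898753029))
house (array([0.57811273, 0.16978772, 0.25234535]), np.float64(0.00022749006581264107))
ball (array([0.5305963 , 0.30554815, 0.10533673]), np.float64(0.0022932442656238574))
blue (array([0.65655731, 0.22378347, 0.15580946]), np.float64(0.007821166670259982))
```

Call:
move_arm([
  [-1.3,-1.7,0,0,-0.3],
  [-2.6,-3.3,0,0,-0.3],
  [-2.6,-3.3,0,0,-0.3],
  [-2.6,-3.3,0,0,-0.3],
  [-2.6,-3.3,0,0,-0.3],
  [-2.6,-3.3,0,0,-0.3],
  [-2.6,-3.3,0,0,-0.3],
  [-2.6,-3.3,0,0,-0.3],
  [-2.6,-3.3,0,0,-0.3],
  [-2.6,-3.3,0,0,-0.3],
  [-2.6,-3.3,0,0,-0.3],
  [-2.6,-3.3,0,0,-0.3],
  [-2.6,-3.3,0,0,-0.3],
  [-2.6,-3.3,0,0,-0.3],
  [-2.6,-3.3,0,0,-0.3],
  [-2.6,-3.3,0,0,-0.3],
  [-2.6,-3.3,0,-0.13,-0.3],
  [-2.6,-3.3,0,-0.13,-0.3],
  [-2.6,-3.3,0,-0.13,-0.3],
  [-1.3,-1.7,0,0,-0.3],
])

```text
clock: 2.6
position: [0.4943, -0.1398, 0.2434]
orientation: [-3.141, -0.0, -3.102]
contact_force: [-0.3, -0.2, -0.3]
finger_gap: 0.0594
gripper_force: 0.0
```

```bash
python3 - <<'E'
from h import *
st=robot.observe(); p,d=viewer.grab_frame("wrist"); np.savez("w1.npz",p=p,d=d,pos=st["position"],ori=st["orientation"])
cv2.imwrite("pics/w1.png",p[:,:,::-1])
C=cam("wrist",st); W=cloud(C,d); hsv=cv2.cvtColor(p,cv2.COLOR_RGB2HSV).astype(int); H,S,V=hsv[...,0],hsv[...,1],hsv[...,2]
print(st["position"],st["orientation"])
m=((H<6)|(H>174))&(S>150)&(V>70)
for b,a,c in blobs(m,100): print("red",a,c.round(1),W[b].mean(0).round(4),W[b].min(0).round(4),W[b].max(0).round(4))
m=(S<60)&(V>90)&(W[...,2]>.05)&(W[...,2]<.07)&(np.hypot(W[...,0]-.565,W[...,1]+.187)<.055)
b=max(blobs(m),key=lambda t:t[1]); c=max(cv2.findContours(b[0].astype(np.uint8),0,1)[0],key=cv2.contourArea)[:,0]
P=np.array([onz(C,q,.06)[:2] for q in c]); print("disc z",np.median(W[b[0]][:,2]),cv2.minEnclosingCircle((P*1000).astype(np.float32)))
E
```

```text
[ 0.49431445 -0.13983663  0.24338474] [-3.14094902e+00 -3.94647581e-04 -3.10152791e+00]
red 862 [197.8 169.4] [ 0.4829 -0.1871  0.0971] [ 0.4191 -0.216  -0.0015] [ 0.5241 -0.1429  0.3836]
red 865 [ 52.4 202.1] [ 0.5355 -0.3465  0.043 ] [ 0.4191 -0.3957 -0.0021] [ 0.5709 -0.1429  0.3836]
disc z 0.05931622707777984 ((557.7969970703125, -178.79379272460938), 49.085479736328125)
```

View pics/w1.png

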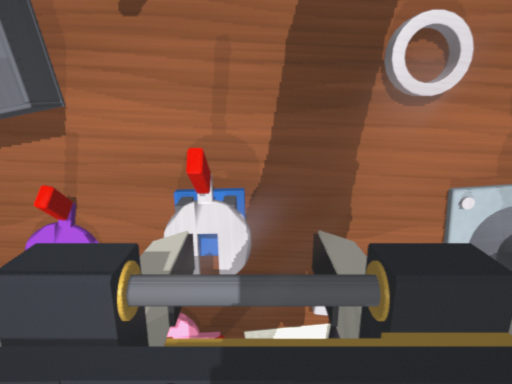

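In the wrist view the disc is centred near (207,241), with a radius of about 44 px. The slot is at columns 197–218, the handle at (198,170), and the fingers are below at (165,290) and (340,290).

```bash
python3 - <<'E'
from h import *
z=np.load("w1.npz"); st=dict(position=z["pos"],orientation=z["ori"]); p=z["p"]; C=cam("wrist",st)
hsv=cv2.cvtColor(p,cv2.COLOR_RGB2HSV).astype(int); S,V=hsv[...,1],hsv[...,2]
# disc rim: steel contour above the gripper, without the arm (row>200)
m=((S<60)&(V>110)).astype(np.uint8); m[:, :155]=0; m[:,262:]=0; m[:196]=0; m[262:]=0
b=max(blobs(m),key=lambda t:t[1]); c=max(cv2.findContours(b[0].astype(np.uint8),0,1)[0],key=cv2.contourArea)[:,0]
P=np.array([onz(C,q,.06)[:2] for q in c])*1000
# ransac circle r=45
from scipy.optimize import least_squares
f=lambda x:np.hypot(P[:,0]-x[0],P[:,1]-x[1])-45
for s in([562,-185],):
    r=least_squares(f,s,loss="cauchy",f_scale=.7); print("disc",r.x, (abs(f(r.x))<1.5).mean(),len(P))
for r_ in (225,232,250,256): 
    row=(S[r_]>60)|(V[r_]<110); u=np.where(row[190:228])[0]+190
    if len(u): print(r_,u.min(),u.max(),(onz(C,(u.min()-.5,r_),.06)*1000).round(1),(onz(C,(u.max()+.5,r_),.06)*1000).round(1))
H=hsv[...,0]; m=((H<6)|(H>174))&(S>150)&(V>70)
b=[t for t in blobs(m,100) if t[2][0]>150][0]
t=cam("top"); s=cam("scene"); 
print(tri(C,b[2],t,(323.9,209.3)),tri(C,b[2],s,(196.4,176)))
print("handle on z=.0825,.09",onz(C,b[2],.0825)*1000,onz(C,b[2],.09)*1000)
E
```

```text
disc [ 564.90135379 -183.49193763] 0.35294117647058826 374
250 190 217 [ 575.8 -201.9   60. ] [ 574.7 -173.1   60. ]
256 190 217 [ 582.6 -202.    60. ] [ 581.5 -173.    60. ]
(array([ 0.48240959, -0.18761488,  0.09814343]), np.float64(0.0010270406122929725)) (array([ 0.48535954, -0.18897518,  0.08394356]), np.float64(0.0006625767695055899))
handle on z=.0825,.09 [ 485.7692388  -189.52468465   82.5       ] [ 484.10859136 -188.36335808   90.        ]
```

Call:
move_arm([
  [0.9,-1.6,1,-0.028,-0.3],
  [0.9,-1.6,2,0,-0.3],
  [0.85,-1.6,2.5,0,-0.3],
  [0,0,2.5,0,-0.3],
  [0,0,2.5,0,-0.3],
  [0,0,2.5,0,-0.3],
  [0,0,1.8,0,-0.3],
  [0,0,0.5,0,-0.3],
  [0,0,0,0,-0.3],
])

```text
clock: 3.78
position: [0.4702, -0.1866, 0.0907]
orientation: [3.141, -0.001, -3.072]
contact_force: [-0.4, 1.1, -0.7]
finger_gap: 0.0597
gripper_force: 0.0
```

```bash
python3 - <<'E'
from h import *
st=robot.observe(); p,d=viewer.grab_frame("wrist")
cv2.imwrite("pics/w2.png",p[:,:,::-1]); print(st["position"],st["orientation"],st["finger_gap"],st["contact_force"])
E
```

```text
[ 0.47017546 -0.18660361  0.09067064] [ 3.14125651e+00 -5.41981932e-04 -3.07215240e+00] 0.05967712021143109 [-0.40610169  1.06491729 -0.7434434 ]
```

View pics/w2.png

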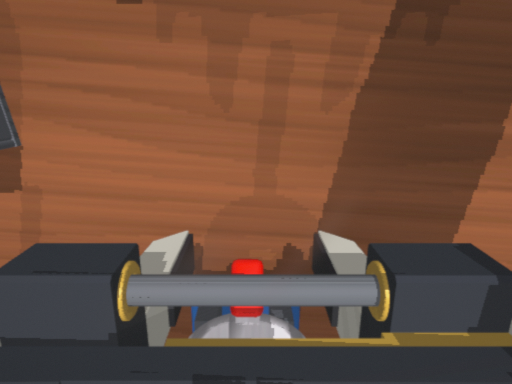

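The handle (248,288) sits about 3 mm left of the midpoint between the fingers (253). I'll shift by that much, close and lift.

Call:
move_arm([
  [0,-0.3,0,0,-0.3],
  [0,0,0,0,1],
  [0,0,0,0,1],
  [0,0,0,0,1],
  [0,0,0,0,1],
  [0,0,0,0,1],
  [0,0,0,0,1],
  [0,0,-0.4,0,1],
  [0,0,-0.8,0,1],
  [0,0,-1,0,1],
  [0,0,-1,0,1],
  [0,0,0,0,1],
], force=60)

```text
clock: 5.32
position: [0.4715, -0.1902, 0.124]
orientation: [-3.141, 0.002, -3.072]
contact_force: [-0.1, -0.1, -4.5]
finger_gap: 0.0137
gripper_force: 60.0
```

```bash
cat > tilt.py <<'E'
from h import *
def tilt(n,save=None):
    st=robot.observe(); p,d=viewer.grab_frame(n); C=cam(n,st); W=cloud(C,d)
    if save: cv2.imwrite(save,p[:,:,::-1])
    hsv=cv2.cvtColor(p,cv2.COLOR_RGB2HSV).astype(int); S,V=hsv[...,1],hsv[...,2]
    y=st["orientation"][2]; c=st["position"]-.094*np.array([np.cos(y),np.sin(y),0])
    m=(S<60)&(V>80)&(np.hypot(*(W[...,:2]-c[:2]).transpose(2,0,1))<.05)&(abs(W[...,2]-(c[2]-.03))<.035)
    b=max(blobs(m),key=lambda t:t[1]); q=W[b[0]]
    A=np.c_[q[:,:2]-c[:2],np.ones(len(q))]; k=np.linalg.lstsq(A,q[:,2],rcond=None)[0]
    u=np.array([np.cos(y),np.sin(y)])
    print(n,b[1],"top z at centre",k[2].round(4),"tilt deg along handle dir",np.degrees(np.arctan(k[:2]@u)).round(1),"across",np.degrees(np.arctan(k[:2]@[-u[1],u[0]])).round(1),"cen",q.mean(0).round(4),"expected c",c.round(4))
    return st
E
python3 -c "
from tilt import *
tilt('top');st=tilt('scene','pics/s2.png');print(st['finger_gap'],st['position'],st['contact_force'],st['wrist_torque'])"
```

```text
top 572 top z at centre 0.0922 tilt deg along handle dir 0.7 across -0.1 cen [ 0.5638 -0.1772  0.0922] expected c [ 0.5652 -0.1837  0.124 ]
scene 629 top z at centre 0.0911 tilt deg along handle dir 1.4 across 0.1 cen [ 0.5667 -0.1814  0.091 ] expected c [ 0.5648 -0.1835  0.1234]
0.01364564524670989 [ 0.47100157 -0.19001645  0.12336853] [ 0.58023033  0.43317849 -5.80394293] [ 0.05722327  0.41220576 -0.01777549]
```

The grasp holds and the disc is level to within 1.5°. Next I'll refine the shaft axis and the blue handle's direction from the pictures already taken.

```bash
python3 - <<'E'
from h import *
from scipy.optimize import least_squares
for n in("scene","top"):
    z=np.load(n+"0.npz"); C=cam(n); W=cloud(C,z["d"]); p=z["p"]
    nr=np.hypot(W[...,0]-.578,W[...,1]-.17)<.09
    m=nr&(W[...,2]>.243)&(W[...,2]<.27); b=max(blobs(m),key=lambda t:t[1])
    zz=W[b[0]][:,2]; print(n,"z pct",np.percentile(zz,[5,50,95]).round(4))
    c=max(cv2.findContours(b[0].astype(np.uint8),0,1)[0],key=cv2.contourArea)[:,0]
    P=np.array([onz(C,q,.262)[:2] for q in c])*1000
    f=lambda x:np.hypot(P[:,0]-x[0],P[:,1]-x[1])-x[2]
    print(" house fit",least_squares(f,[578,170,58],loss="cauchy",f_scale=1).x.round(1), "ellipse", )
    hsv=cv2.cvtColor(p,cv2.COLOR_RGB2HSV).astype(int); H,S,V=hsv[...,0],hsv[...,1],hsv[...,2]
    if n=="scene":
        bh=(H>100)&(H<128)&(S>110)&(V>50)&(np.hypot(W[...,0]-.65,W[...,1]-.22)<.05)&(W[...,2]>.09)
        q=W[bh][:,:]; s=np.array([.578,.1695])
        for a in (32,36,40):
            a=np.radians(a); t=(q[:,:2]-s)@[-np.sin(a),np.cos(a)]; r=(q[:,:2]-s)@[np.cos(a),np.sin(a)]
            print(np.degrees(a),"perp mm",(np.percentile(t,[3,50,97])*1000).round(1),"rad",(np.percentile(r,[3,50,97])*1000).round(1),"z",np.percentile(q[:,2],[3,97]).round(3), len(q))
        cv2.imwrite("pics/crop2.png",cv2.resize(p[160:290,280:400,::-1],None,fx=4.5,fy=4.5,interpolation=cv2.INTER_CUBIC))
E
```

```text
scene z pct [0.2482 0.2534 0.2605]
 house fit [592.6 170.8  57.7] ellipse
32.0 perp mm [-0.8  2.7 14.5] rad [ 65.9  88.7 103.7] z [0.116 0.161] 125
36.0 perp mm [-6.  -3.6  7.8] rad [ 65.8  89.2 104.3] z [0.116 0.161] 125
40.0 perp mm [-11.7  -9.5   1. ] rad [ 65.6  88.7 104.1] z [0.116 0.161] 125
top z pct [0.2495 0.2529 0.2602]
 house fit [573.5 165.5  56.2] ellipse
```

View pics/crop2.png

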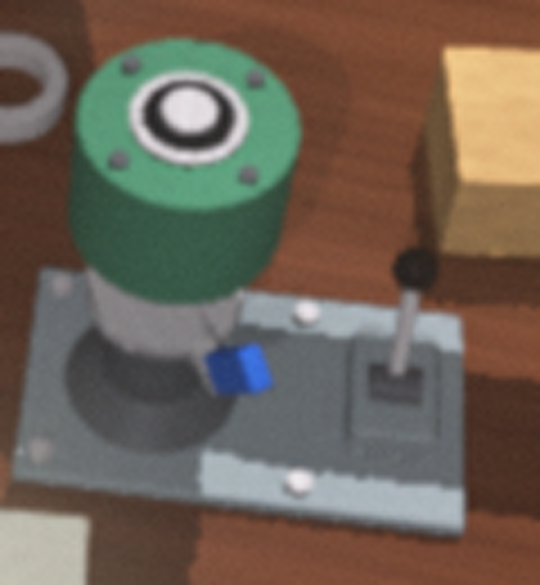

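The blue handle points 36.5° from world x, the shaft is at about (0.578, 0.1695), and the lever leans towards the robot. Next comes the pre-insertion pose, with the slot direction at 36.5°.

Call:
move_arm([
  [0,0.4,-0.6,0,1],
  [0,1.0,-0.8,0,1],
  [0.1,1.8,-0.8,0,1],
  [0.1,2.4,-0.7,0,1],
  [0.1,2.6,-0.6,0,1],
  [0.1,2.6,-0.4,0,1],
  [0.1,2.6,0,0,1],
  [0.1,2.6,0,0,1],
  [0.1,2.6,0,0,1],
  [0.1,2.6,0,0,1],
  [0.1,2.2,0,0,1],
  [0.2,1.6,0,0,1],
  [0.1,0.8,0,0,1],
  [0,0.2,0,-0.057,1],
  [0,0,0,-0.11,1],
  [0,0,0,-0.12,1],
  [0,0,0,-0.12,1],
  [0,0,0,-0.1,1],
  [0,0,0,-0.06,1],
  [0,0,0,0,1],
])

```text
clock: 7.92
position: [0.4406, 0.0684, 0.1619]
orientation: [-3.141, 0.0, -2.506]
contact_force: [-0.6, 0.8, -4.2]
finger_gap: 0.0137
gripper_force: 60.0
```

```bash
python3 -c "
from tilt import *
st=tilt('scene');
st=tilt('top','pics/t3.png');print(st['finger_gap'],st['position'],st['orientation'],st['contact_force'])
y=st['orientation'][2];x=np.array([np.cos(y),np.sin(y)]);t=np.array([.4984,.1106])-st['position'][:2]
print('tool shift to stop-5mm',t@x*100,t@[x[1],-x[0]]*100)"
```

```text
scene 156 top z at centre 0.1296 tilt deg along handle dir 1.6 across 0.2 cen [0.524  0.0948 0.1301] expected c [0.5162 0.1242 0.1619]Traceback (most recent call last):
  File "<string>", line 4, in <module>
    st=tilt('top','pics/t3.png');print(st['finger_gap'],st['position'],st['orientation'],st['contact_force'])
  File "tilt.py", line 8, in tilt
    b=max(blobs(m),key=lambda t:t[1]); q=W[b[0]]
ValueError: max() iterable argument is empty
```

Call:
move_arm([
  [-0.4,0,0,0,1],
  [-0.8,0,0,0,1],
  [-1,0,0,0,1],
  [-1,0,0,0,1],
  [-0.8,0,0,0,1],
  [-0.6,0,0,0,1],
  [-0.4,0,0,0,1],
  [0,0,0,0,1],
])

```text
clock: 9.02
position: [0.4809, 0.0985, 0.1617]
orientation: [3.142, -0.0, -2.505]
contact_force: [0.2, 0.2, -5.1]
finger_gap: 0.0138
gripper_force: 60.0
```

Call:
move_arm([
  [-0.5,0,0,0,1],
  [-0.6,0,0,0,1],
  [-0.6,0,0,0,1],
  [-0.4,0,0,0,1],
  [0,0,0.3,0,1],
  [0,0,0.3,0,1],
  [0,0,0.2,0,1],
  [0,0,0,0,1],
])

```text
clock: 10.02
position: [0.4974, 0.1107, 0.1534]
orientation: [3.141, -0.001, -2.505]
contact_force: [0.6, -0.4, -3.5]
finger_gap: 0.0136
gripper_force: 60.0
```

```bash
python3 - <<'E'
from h import *
st=robot.observe(); print(st["position"],st["contact_force"],st["wrist_torque"])
p,d=viewer.grab_frame("scene")
cv2.imwrite("pics/s3.png",cv2.resize(p[130:290,230:410,::-1],None,fx=3.7,fy=3.7,interpolation=cv2.INTER_CUBIC))
E
```

```text
[0.49737536 0.11068589 0.15340154] [ 0.59466708 -0.40676427 -3.49989518] [-0.21292814  0.3955815   0.02086157]
```

View pics/s3.png

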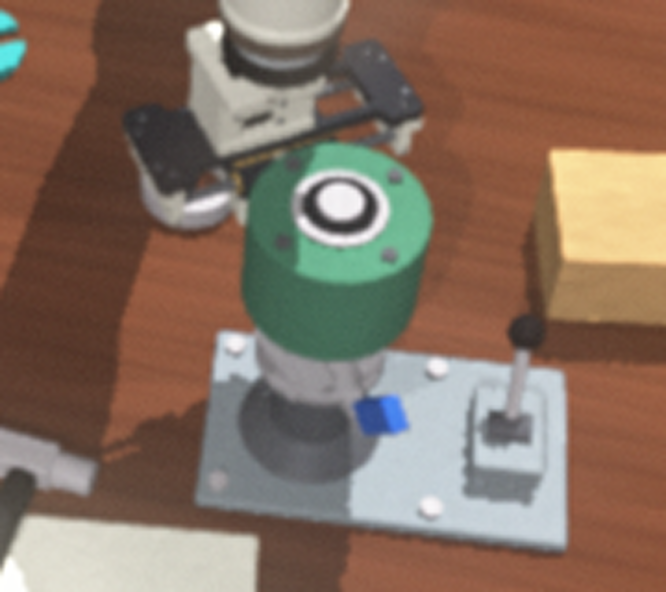

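The crop shows the red disc under the housing, the gripper clear of it and the blue handle unmoved. Now I'll lower it to contact.

Call:
move_arm([
  [0,0,0.1,0,1],
  [0,0,0.1,0,1],
  [0,0,0,0,1],
])

```text
clock: 10.45
position: [0.4978, 0.1108, 0.1517]
orientation: [-3.142, 0.0, -2.505]
contact_force: [-0.1, 0.3, -4.9]
finger_gap: 0.0134
gripper_force: 60.0
```

Call:
move_arm([
  [0,0,0.1,0,1],
  [0,0,0.1,0,1],
  [0,0,0,0,1],
])

```text
clock: 10.82
position: [0.4978, 0.1108, 0.1506]
orientation: [-3.141, 0.0, -2.506]
contact_force: [-3.8, -2.1, 5.6]
finger_gap: 0.0138
gripper_force: 60.0
```

It is in contact. I'll release, regrip 6 mm further out so the gripper body clears the housing, then lift slightly and shift the last 5 mm.

Call:
move_arm([
  [0,0,-0.05,0,0.2],
  [0,0,0,0,0.2],
  [0,0,0,0,0.2],
  [0,0,0,0,0.2],
  [0.3,0,0,0,0.2],
  [0.3,0,0,0,0.2],
  [0,0,0,0,0.2],
])

```text
clock: 11.7
position: [0.4926, 0.107, 0.1502]
orientation: [3.142, -0.0, -2.506]
contact_force: [0.3, 1.1, -1.4]
finger_gap: 0.037
gripper_force: 0.0
```

```bash
python3 - <<'E'
from h import *
st=robot.observe(); print(st["position"],st["finger_gap"],st["contact_force"])
p,d=viewer.grab_frame("wrist")
cv2.imwrite("pics/w4.png",p[:,:,::-1])
hsv=cv2.cvtColor(p,cv2.COLOR_RGB2HSV).astype(int);H,S,V=hsv[...,0],hsv[...,1],hsv[...,2]
for b,a,c in blobs(((H<6)|(H>174))&(S>150)&(V>50),60): print(a,c)
E
```

```text
[0.49257089 0.10699111 0.15015786] 0.03704151720567997 [ 0.34571673  1.08638573 -1.44039573]
738 [252.54471545 318.0501355 ]
```

View pics/w4.png

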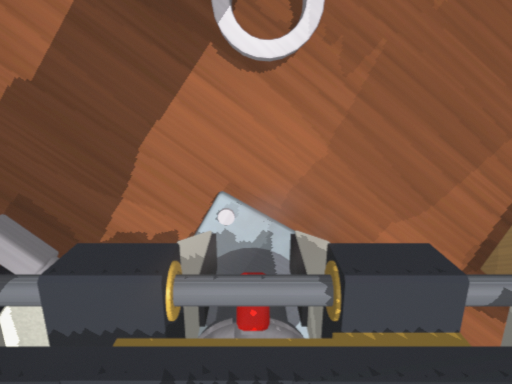

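The handle (252,300) is upright and centred between the fingers. I'll do the fine shift now.

Call:
move_arm([
  [0,0,0,0,1],
  [0,0,0,0,1],
  [0,0,0,0,1],
  [0,0,0,0,1],
  [0,0,0,0,1],
  [0,0,-0.15,0,1],
  [0,0,-0.1,0,1],
  [-0.15,0,0,0,1],
  [-0.2,0,0,0,1],
  [-0.15,0,0,0,1],
  [0,0,0,0,1],
])

```text
clock: 13.12
position: [0.497, 0.1104, 0.1526]
orientation: [3.141, -0.0, -2.505]
contact_force: [-0.1, -0.3, -3.7]
finger_gap: 0.0133
gripper_force: 60.0
```

Call:
move_arm([
  [0,0,0.1,0,1],
  [0,0,0.1,0,1],
  [0,0,0.05,0,1],
  [0,0,0,0,1],
])

```text
clock: 13.62
position: [0.4969, 0.1102, 0.1503]
orientation: [-3.142, 0.0, -2.505]
contact_force: [-1.8, -1.3, -0.2]
finger_gap: 0.0134
gripper_force: 60.0
```

Call:
move_arm([
  [0,0,0.03,0,1],
  [0,0,0,0,0.2],
  [0,0,0,0,0.2],
  [0,0,0,0,0.2],
  [0,0,0,0,0.2],
  [0.6,0,0,0,0.2],
  [1.5,0,0,0,0.2],
  [2,0,0,0,0.2],
  [1.5,0,-1.5,0,0.2],
  [0,0,-3,0,0.2],
  [0,0,-3,0,0.2],
  [0,0,-2,0,0.2],
  [0,0,0,0,0.2],
])

```text
clock: 15.25
position: [0.4522, 0.0765, 0.2462]
orientation: [-3.14, 0.003, -2.506]
contact_force: [-0.3, 0.2, 0.5]
finger_gap: 0.037
gripper_force: 0.0
```

```bash
python3 - <<'E'
from h import *
st=robot.observe(); print(st["position"],st["orientation"],st["qpos"].round(2))
s=np.array([.578,.1695])
for n in("wrist","top","scene"):
    st=robot.observe(); p,d=viewer.grab_frame(n); C=cam(n,st)
    hsv=cv2.cvtColor(p,cv2.COLOR_RGB2HSV).astype(int);H,S,V=hsv[...,0],hsv[...,1],hsv[...,2]; W=cloud(C,d)
    m=((H<6)|(H>174))&(S>150)&(V>50)&(np.hypot(W[...,0]-.515,W[...,1]-.122)<.06)
    for b,a,c in blobs(m,10):
        q=onz(C,c,.1475)[:2]; print(n,a,c.round(1),"at z .1475",q.round(4),"r",np.hypot(*(q-s)).round(4),"dir",np.degrees(np.arctan2(*(q-s)[::-1])).round(1), "zmax",np.percentile(W[b][:,2],97).round(3))
    if n=="scene":
        m=(H>100)&(H<128)&(S>110)&(V>50)&(np.hypot(W[...,0]-.65,W[...,1]-.22)<.05)&(W[...,2]>.09)
        for b,a,c in blobs(m): print("blue",a,c.round(1),W[b].mean(0).round(4))
    if n=="wrist": cv2.imwrite("pics/w5.png",p[:,:,::-1])
E
```

```text
[0.45219049 0.07654838 0.24616195] [-3.14005548e+00  2.75104694e-03 -2.50600212e+00] [-0.12  0.12 -0.11  2.02  0.02  0.99  1.96]
wrist 12 [253.5 307. ] at z .1475 [0.5237 0.1295] r 0.0675 dir -143.6 zmax 0.171
blue 112 [332.6 241.8] [0.6503 0.2193 0.1439]
```

View pics/w5.png

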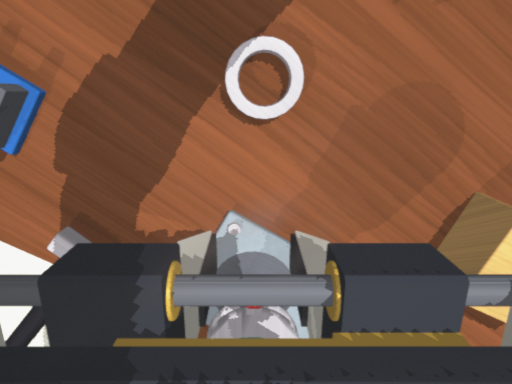

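The handle top sits at 0.171 m and the blue spacer hasn't moved. Next I'll turn the tool beside the stand, keeping it above the housing, to prepare for the lever.

Call:
move_arm([
  [0.5,0,-0.5,0.1,1],
  [0.5,0,-0.5,0.175,1],
  [0,0,0,0.175,1],
  [0,0,0,0.175,1],
  [0,0,0,0.175,1],
  [0,0,0,0.175,1],
  [0,0,0,0.175,1],
  [0,0,0,0.175,1],
  [0,0,0,0.175,1],
  [0,0,0,0.175,1],
  [0,0,0,0.175,1],
  [0,0,0,0.175,1],
  [0,0,0,0.175,1],
  [0,0,0,0,1],
], force=30)

```text
clock: 17.15
position: [0.4427, 0.0712, 0.2537]
orientation: [-3.139, 0.001, 1.579]
contact_force: [-0.6, 0.4, 0.1]
finger_gap: 0.0007
gripper_force: 0.0
```

```bash
cat > chk.py <<'E'
from h import *
s=np.array([.578,.1695])
st=robot.observe(); print(st["position"],st["orientation"],st["qpos"].round(2))
for n in("top","scene"):
    p,d=viewer.grab_frame(n); C=cam(n)
    hsv=cv2.cvtColor(p,cv2.COLOR_RGB2HSV).astype(int);H,S,V=hsv[...,0],hsv[...,1],hsv[...,2]; W=cloud(C,d)
    near=lambda x,y,r: np.hypot(W[...,0]-x,W[...,1]-y)<r
    for b,a,c in blobs(((H<6)|(H>174))&(S>150)&(V>50)&near(.515,.122,.06),8):
        q=onz(C,c,.1475)[:2]; print(n,"red",a,q.round(4),"r",np.hypot(*(q-s)).round(4),"dir",np.degrees(np.arctan2(*(q-s)[::-1])).round(1),"zmax",np.percentile(W[b][:,2],97).round(3))
    for b,a,c in blobs((H>100)&(H<128)&(S>110)&(V>50)&near(.65,.22,.05)&(W[...,2]>.09)): print(n,"blue",a,c.round(1),W[b].mean(0).round(4))
    for b,a,c in blobs((V<60)&near(.563,.308,.07)&(W[...,2]>.085)&(W[...,2]<.13),8): print(n,"ball",a,c.round(1),"at .104",onz(C,c,.104)[:2].round(4))
    cv2.imwrite(f"pics/chk_{n}.png",cv2.resize(p[120:290,100:420,::-1],None,fx=2.5,fy=2.5,interpolation=cv2.INTER_CUBIC))
E
python3 chk.py
```

```text
[0.442705   0.07124829 0.25368671] [-3.13927317e+00  5.56846347e-04  1.57942729e+00] [-0.25  0.1   0.03  2.03 -0.    1.01 -0.21]
top ball 50 [138.5 186.1] at .104 [0.5314 0.304 ]
scene blue 111 [332.6 241.8] [0.6503 0.2193 0.1437]
```

Call:
move_arm([
  [0,0,0,-0.1,1],
  [1,0.3,0,0,1],
  [2,0.5,0,0,1],
  [2.8,0.8,0,0,1],
  [3,0.8,0,0,1],
  [3,0.8,0,0,1],
  [3,0.8,0,0,1],
  [3,0.8,0,0,1],
  [2.5,0.7,0,0,1],
  [1.5,0.4,0,0,1],
  [0.5,0.1,0,0,1],
  [0,0,0,0,1],
])

```text
clock: 18.75
position: [0.4793, 0.2991, 0.2547]
orientation: [-3.141, 0.001, 1.678]
contact_force: [0.6, -0.4, 0.7]
finger_gap: 0.0007
gripper_force: 0.0
```

```bash
python3 - <<'E'
exec(open("chk.py").read())
st=robot.observe(); y=st["orientation"][2]; ex=np.array([np.cos(y),np.sin(y)]); ey=np.array([ex[1],-ex[0]])
d=np.array([.529,.3045])-st["position"][:2]; print("ball from tcp, tool x,y cm",d@ex*100,d@ey*100)
E
```

```text
[0.47929257 0.29914499 0.2547156 ] [-3.14114687e+00  5.21912860e-04  1.67750014e+00] [-0.51  0.31 -0.11  1.77  0.04  1.07 -0.53]
top red 62 [0.5126 0.1214] r 0.0811 dir -143.7 zmax 0.171
top ball 48 [138.5 186. ] at .104 [0.5318 0.3042]
scene blue 110 [332.5 241.8] [0.6502 0.219  0.1434]
scene ball 69 [372.2 219.2] at .104 [0.5289 0.3066]
ball from tcp, tool x,y cm 0.08014838429433951 4.985314941407286
```

The red spacer is seated: its handle is 81 mm from the shaft, at −143.7°, which is opposite the blue one. Now I'll descend behind the ball.

Call:
move_arm([
  [0,0,1.5,0,1],
  [0,0,2.5,0,1],
  [0,0,2.5,0,1],
  [0,0,2.5,0,1],
  [0,0,2.5,0,1],
  [0,0,1.8,0,1],
  [0,0,0.8,0,1],
  [0,0,0,0,1],
  [0,0.8,0,0,1],
  [0,0.8,0,0,1],
  [0,0.6,0,0,1],
  [0,0.6,0,0,1],
  [0,0.6,0,0,1],
  [0,0,0,0,1],
])

```text
clock: 20.6
position: [0.5139, 0.3032, 0.1139]
orientation: [3.141, -0.0, 1.677]
contact_force: [0.1, 1.2, -0.1]
finger_gap: 0.0003
gripper_force: 0.0
```

Call:
move_arm([
  [0,0.7,0,0,1],
  [0,0.8,0,0,1],
  [0,0.8,0,0,1],
  [0,0.8,0,0,1],
  [0,0.8,0,0,1],
  [0,0.6,0,0,1],
  [0,0.4,0,0,1],
  [0,0.2,0,0,1],
  [0,0,0,0,1],
])

```text
clock: 21.72
position: [0.5641, 0.3087, 0.1139]
orientation: [3.141, -0.0, 1.678]
contact_force: [-0.2, -0.7, 0.5]
finger_gap: 0.0003
gripper_force: 0.0
```

```bash
python3 chk.py; ls pics
```

```text
[0.56405827 0.30866339 0.11392869] [ 3.14134191e+00 -5.72448083e-05  1.67780602e+00] [-0.48  0.6  -0.09  1.68  0.07  0.87 -0.49]
top red 55 [0.514  0.1222] r 0.0796 dir -143.5 zmax 0.171
scene blue 110 [332.4 241.8] [0.6503 0.2189 0.1435]
chk_scene.png
chk_top.png
crop1.png
crop2.png
s2.png
s3.png
scene0.png
t3.png
top0.png
w1.png
w2.png
w4.png
w5.png
```

Call:
move_arm([
  [0,0.2,0,0,1],
  [0,0.2,0,0,1],
  [0,0.2,0,0,1],
  [0,0,0,0,1],
])

```text
clock: 22.32
position: [0.5701, 0.3094, 0.1139]
orientation: [3.141, -0.0, 1.678]
contact_force: [-0.4, -0.6, 0.3]
finger_gap: 0.0002
gripper_force: 0.1
```

Call:
move_arm([
  [0,0.2,0,0,1],
  [0,0.2,0,0,1],
  [0,0,0,0,1],
])

```text
clock: 22.7
position: [0.574, 0.3098, 0.1139]
orientation: [3.142, -0.0, 1.678]
contact_force: [-0.9, 0.1, -0.1]
finger_gap: 0.0006
gripper_force: 0.2
```

```bash
python3 - <<'E'
from h import *
p,d=viewer.grab_frame("scene"); W=cloud(cam("scene"),d); V=p.max(2)
m=(V<60)&(np.hypot(W[...,0]-.60,W[...,1]-.31)<.06)&(W[...,2]>.07)&(W[...,2]<.14)
for b,a,c in blobs(m,8): print(a,c.round(1),W[b].mean(0).round(4),onz(cam("scene"),c,.104).round(4))
E
```

Call:
move_arm([
  [0,0.2,0,0,1],
  [0,0.2,0,0,1],
  [0,0,0,0,1],
])

```text
clock: 23.12
position: [0.5749, 0.31, 0.1134]
orientation: [-3.136, 0.001, 1.679]
contact_force: [-9.9, -2.8, 5.1]
finger_gap: 0.0006
gripper_force: 5.0
```

I've hit the stop at about 11 N. I'll back off, rise and look.

Call:
move_arm([
  [0,-0.5,0,0,1],
  [0,-1.5,0,0,1],
  [0,-2,0,0,1],
  [0,-2,-1,0,1],
  [0,-2,-2.5,0,1],
  [0,-2,-3,0,1],
  [0,-2,-3,0,1],
  [0,-2,-3,0,1],
  [0,-1,-1,0,1],
  [0,0,0,0,1],
])

```text
clock: 24.38
position: [0.429, 0.2944, 0.2495]
orientation: [3.14, -0.001, 1.678]
contact_force: [0.2, 0.0, 0.2]
finger_gap: 0.0006
gripper_force: 0.0
```

```bash
python3 chk.py; python3 -c "
import cv2;a=cv2.imread('pics/chk_scene.png');print(a.shape)"
```

```text
[0.42899637 0.29440336 0.24946576] [ 3.13958131e+00 -8.91336768e-04  1.67821521e+00] [-0.54  0.23 -0.13  1.88  0.04  1.03 -0.58]
top red 56 [0.5131 0.1218] r 0.0806 dir -143.7 zmax 0.17
top ball 51 [137.7 160.4] at .104 [0.6016 0.3117]
scene blue 113 [332.6 241.8] [0.6503 0.2192 0.1437]
scene ball 71 [371.  243.4] at .104 [0.6039 0.3118]
(425, 800, 3)
```

View pics/chk_scene.png

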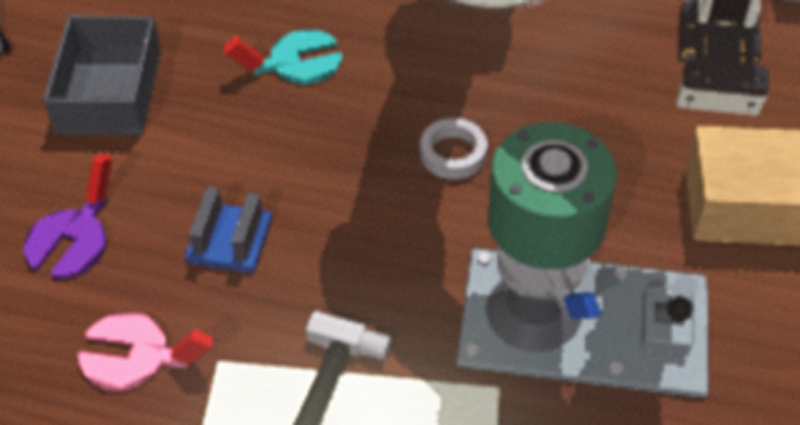

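The lever ball at (680,309) leans to the far stop, measured at x 0.602–0.604 against an expected 0.601. The rest is empty, the blue handle is unmoved, the red one is in place and the bystanders are untouched. I'm handing in.

```bash
python3 -c "
from cell import robot
print(robot.close_job())"
```

```text
the job is handed in; nothing more can be done
None
```

I handed the job in at about 24.5 s of the 66 s allowed: the red spacer is seated on the blue one with slot and handle opposite, and the clamp lever was then pushed to its stop; the blue spacer and the bystanders stayed where they were.

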